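# Set the dwell dial and trip the rack lane's end switch

### The job

Get the tube-rack lane ready for the next run: first turn the dwell dial on the sloped timer box clockwise until its pointer is on the index arrow, and let go of it. Then prove the lane's end switch with the dial left there: swing the roller arm the way an arriving rack would, until it is about 45 degrees over (it trips at 35, and never force it beyond 55), keep it there for half a second and let it spring back upright. Leave the rack, label roll and mouse where they are.

Things in the scene. Friction and masses are not known exactly. Their poses are not given: they have to be found in the camera images.
- timer: Timer box: grey enclosure 120 x 120 x 45 mm, aluminium face, on a foot 140 (x) x 120 (y) x 12 mm; lower edge 20 mm, upper edge 128 mm above the bench. Origin: centre of the foot's underside; z up. The face looks up and toward the body's -x (the robot's left): its normal leans 35 degrees (0.611 rad) from vertical toward -x, so a tool square to it points down and toward +x. Fixed
- dial_grip (a point): Point on the dial's axis 30 mm out from the face: TCP position for a grasp square to the face. The dial is a round black fluted knob, 40 mm diameter, 36 mm high, no skirt; it can be gripped across any diameter. Site z axis: the face normal and dial axis; the point turns with the dial
- dial_pointer (a point): Tip of the dial's pointer, 27 mm from the axis and 6 mm out from the face: a small nose at the dial's foot, in line with the white line on its top. Turns with the dial
- index (a point): Tip of the index, a raised black arrow on the face, up-slope (the higher side, the timer's +x) of the dial and 30 mm from its axis, pointing at the axis. The pointer belongs here. Small plain ticks at other angles mean nothing
- dial (a joint): Dial angle in rad, 0 to 2.6, growing clockwise seen from outside the face. Reads 1.30 when the pointer is on the index arrow; starts between 0 and 0.6 (pointer to the left of the arrow, looking at the face with the arrow uppermost). Friction about 0.04 N m: it stays where it is left
- lane: Rack lane: aluminium plate 12 mm thick, steel rails (tops at 34 mm) along both sides and across its closed end. Origin: bench level, straight below the roller at rest; z up, x along the lane. Spans x -80 (closed end) to +200 mm, y -96 to +5. Racks arrive moving toward -x. Grey switch housing, 42 x 36 mm, 68 mm high, outside the rail at x 0, y 20 to 56 mm. Fixed
- roller (a point): Centre of the white roller (20 mm diameter, 12 mm wide, axis along the lane's y) at the top of the switch's steel roller arm. At rest it lies at x = 0, y = 0, z = 110 mm in the lane's frame
- pivot (a point): Point on the roller arm's pivot axis (parallel to the lane's y), in the roller's plane: x = 0, y = 0, z = 50 mm in the lane's frame. The arm, 60 mm from pivot to roller centre, 10 x 5 mm in section, stands straight up from it at rest
- roller_arm (a joint): Roller arm angle in rad: 0 upright at rest against its stop, growing as the roller swings toward the lane's -x; it cannot swing the other way. Trips at 0.61 (35 degrees), must not pass 0.96 (55 degrees), hard stop at 1.2. A spring returns it to 0; holding it at 45 degrees takes about 4 to 5 N at the roller
- rack: White tube rack 80 x 78 mm standing in the lane on the +x side of the switch, 100 mm high at its end plates, five capped tubes up to 104 mm. Origin: centre of its underside, on the lane plate (12 mm). Its near face is 90 to 110 mm from the roller's axis along x. Loose; leave alone
- label_roll: Roll of white paper labels standing on end beside the timer box (on its +y side), 72 mm diameter, 45 mm high. Origin: centre of its underside. Loose; leave alone
- mouse: Dark grey computer mouse 100 x 58 mm, 33 mm high, lying beside the timer box (on its -y side). Origin: centre of its underside. Loose; leave alone

How it is judged:
On the way, in this order (a step that is already met when the one before it is completed fails the run):
1. the dial's pointer is on the index arrow (within 0.10 rad) and the dial let go (value of joint dial between 1.2 and 1.4 rad and contact force between timer and the fingers below 0.1 N), for 0.2 s.
2. with the dial still on the index, the roller arm is swung past its trip angle (0.61 rad) and kept there 0.3 s (value of joint roller_arm above 0.61 rad and value of joint dial between 1.2 and 1.4 rad), for 0.3 s.
At the end, for the whole second after the job is handed in: The dial is within 0.10 rad (6 degrees) of the index (reads 1.2 to 1.4), the roller arm has sprung back upright (below 0.1 rad), and the rack, label roll and mouse are within 20 mm of where they started (value of joint dial between 1.2 and 1.4 rad and value of joint roller_arm below 0.1 rad and distance of each of rack, label_roll, mouse from where it was at the start of the episode below 0.02 m); the robot touches nothing.
It fails at once if the roller arm is forced beyond 55 degrees (0.96 rad) (value of joint roller_arm above 0.96 rad).
It fails at once if the rack, label roll or mouse is pushed more than 20 mm from its place (distance of any of rack, label_roll, mouse from where it was at the start of the episode above 0.02 m).
It also fails if it takes over 51 s, if anything falls off the work surface, if the arm or the gripper's body presses on something with over 40 N, if the wrist force passes 120 N, or if a joint passes its speed limit or range.

### The arm

A 6-joint arm with a two-finger parallel gripper is mounted at the origin on the work surface. World frame = base frame: x ahead of the robot, y to its left, z up, the work surface at z = 0. Lengths are in m, angles in rad, forces in N, time in s.
With the tool pointing down it reaches from about 0.4 to 0.825 m from the base axis. Payload 7 kg.
Tool frame: the origin (TCP) lies between the finger pads, 19 mm behind the fingertips; this is the grasp point; z points along the fingers, y is the line along which they close (so a half turn about z gives the same grasp; the last joint's range is limited). The gripper opens to 85 mm and grips with 20 to 120 N. Pads are 22 mm wide; open, the fingers measure 114 mm over their backs; the gripper's body (76 mm by 85 mm) begins 54 mm behind the grasp point. The pads swing forward as they close: fully open they stand 13 mm farther back than shut.
Start: joints at [-1.035, 0.359, 0.012, 0, -1.224, -0.288], TCP at [0.166, -0.654, 0.25] pointing down, gripper open.
Joint ranges: [-3.07, 3.07], [-1.43, 2.12], [-1.02, 1.25], [-3.03, 1.67], [-3.05, -0], [-3.03, 3.03]. Speed limits (rad/s): [2.39, 2.39, 3.01, 3.14, 3.14, 3.14].

### API

Orientations are given as a 3x3 rotation matrix whose columns are the frame's x, y, z axes.
In Python, from station import arm, eyes, monitor gives the robot as it stands (arm), with the cameras (eyes) and the readings (monitor).
- The arm moves only by the tool nudge_tcp, called by a JSON object that holds its "op" and its "data", one argument or row to a line. Schema: {"type":"object","properties":{"segments":{"type":"array","items":{"type":"array","items":{"type":"number"},"minItems":6,"maxItems":6},"minItems":1,"maxItems":20},"jaw":{"type":"number"},"grip_force":{"type":"number"},"only":{"type":"string"},"quiet":{"type":"boolean"},"lines":{"type":"string"}},"required":["segments"],"additionalProperties":false}. segments is a list of rows, 1 to 20 of them, each of 6 numbers: dx, dy, dz in shares of the most that a row can go, 1 being 50 mm, then a rotation vector rx, ry, rz in fractions of the full range, 1 being 360 degrees; each row shifts and turns the commanded pose from where the row before left it, along the tool's axes as they then stand; what a row does not reach is not made up. A row lasts 1/10 s, in which the tool goes at most 0.05 m and 0.15 rad, less where a joint would pass 70% of its speed; a pose out of reach is approached as far as the arm can. jaw is the finger opening in m, set as the call begins (left out keeps the last). The fingers move at their own pace and stop on an object; grip_force is the grip in N (left out, the last holds). Time passes only in rows, so rows that do not move let the fingers close. The tool returns the time, the measured TCP pose, the force, the opening and the grip force at its end. only (a regular expression) keeps the lines of the reply that match it, lines (a string "A,B") keeps lines A to B, and quiet returns only ok. Input that does not fit is refused with a message, and nothing moves.
- monitor.get_obs(): the state, without advancing time (a new reading comes with each control period).
- eyes.read_camera(name): name is "scene" or "top"; returns a dict with "pixels" (384x512x3 uint8, red, green, blue), "intrinsics" (3x3 intrinsics, pixels), "k1" (the pictures are not rectified: a ray, as slopes to the right and down, at radius r is drawn at 1 + k1 r^2 times it, then the intrinsics apply), "origin" and "attitude" of the camera in the world. Camera axes: x right, y up, looking along -z (the intrinsics and any distortion apply to the point x, -y, -z); pixel columns grow to the right and rows downward; lengths in m; the calibration is good to about 2 mm. A picture is of the moment at which its call begins. There is no depth.
- arm.close_job(): hands the job in; it is judged then, once.
The state is a dict: "time_s": time; "joint_pos": joint angles; "joint_vel": joint speeds; "joint_efforts": joint torques, N m; "eef_pos": TCP position; "tool_rot": TCP orientation; "ft_force": force on the tool from outside, world axes, zero at the start; "ft_torque": the same for the moment, N m; "grip_width": finger opening in m; "finger_force": force on a finger pad.
Only numpy, scipy, OpenCV 4.12 (cv2) and the standard library are available. Lean on these libraries where they do the work, as an engineer would, in place of code of your own. Each camera call takes 0.05 s, during which the arm holds its last target. There are 200 camera calls.

## Working session

There is one attempt and no reset: what is moved stays moved. The work goes in short steps, Python scripts to look and compute and a tool call to move; the robot and the scene stay as the last step left them, time stands still between calls to the robot, and variables do not carry over. Pictures are saved under pics/ and viewed, at most 10 in all, crops included, and the job is handed in when it is done.

```bash
ls; mkdir -p pics; python3 - <<'E'
from station import arm, eyes, monitor
import cv2,pickle
d={}
for n in("scene","top"):
    c=eyes.read_camera(n); d[n]=c
    cv2.imwrite(f"pics/{n}0.png",cv2.resize(c["pixels"][:,:,::-1],(800,600),interpolation=cv2.INTER_CUBIC))
    print(n,c["intrinsics"],c["k1"],c["origin"],c["attitude"])
pickle.dump(d,open("c0.pkl","wb"))
o=monitor.get_obs();print(o["time_s"],o["eef_pos"],o["tool_rot"])
E
```

```text
pics
station.py
scene [[348.904861     0.         254.72418826]
 [  0.         348.904861   190.37434558]
 [  0.           0.           1.        ]] -0.04613501605270835 [ 0.8769474  -0.30233196  0.75270353] [[ 0.67584638 -0.62325236  0.39343126]
 [ 0.73703386  0.5689108  -0.36485831]
 [ 0.00357151  0.53656033  0.8438544 ]]
top [[423.49070254   0.         254.89535317]
 [  0.         423.49070254 192.04624468]
 [  0.           0.           1.        ]] -0.07502578432266306 [ 0.37336227 -0.00200415  1.12541311] [[-0.0122921   0.9859034  -0.16686336]
 [-0.99985369 -0.0101336   0.01378108]
 [ 0.01189589  0.16700834  0.98588372]]
0.1 [ 0.16541589 -0.65399483  0.24914586] [[-9.69474576e-01 -2.45191295e-01 -5.24857608e-04]
 [-2.45191806e-01  9.69473537e-01  1.42783234e-03]
 [ 1.58743500e-04  1.51293794e-03 -9.99998843e-01]]
```

View pics/scene0.png

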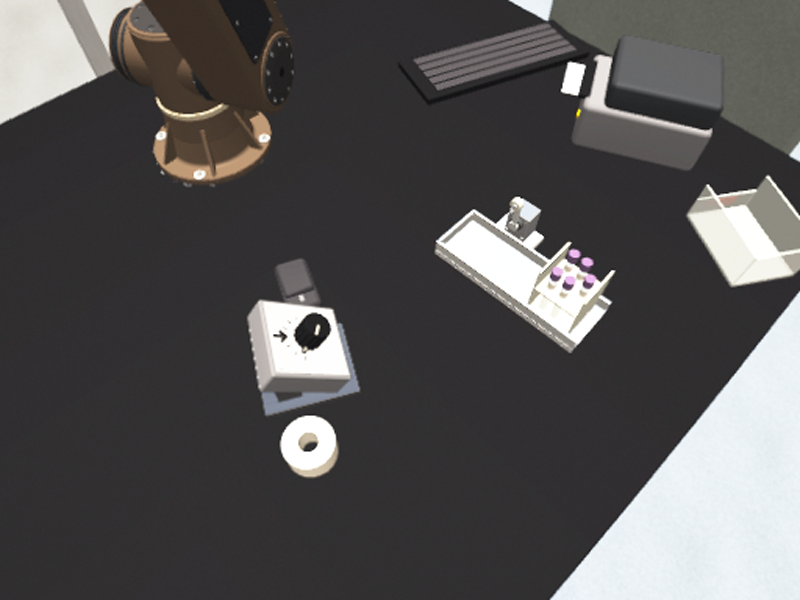

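View pics/top0.png

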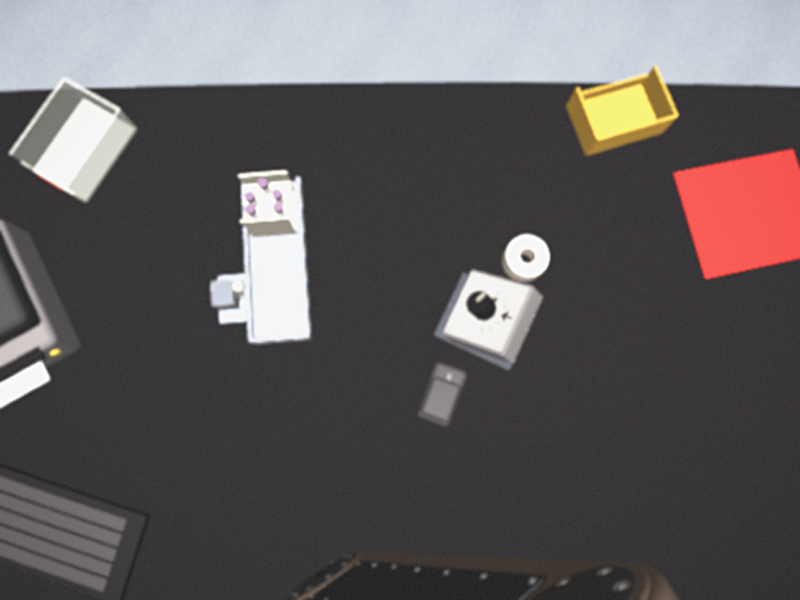

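The scene view shows the timer box (dial at ~(313,330), arrow at (281,336)), the label roll (310,445), the mouse (295,280), the lane with the roller at ~(517,203) and the rack at (573,285). The top view shows the dial at (482,305), the arrow at (507,316), the roller at (238,287) and the rack at (268,200). Next I'll enlarge the timer and switch.

```bash
python3 - <<'E'
import cv2,pickle,numpy as np
d=pickle.load(open("c0.pkl","rb"))
s=d["scene"]["pixels"][:,:,::-1];t=d["top"]["pixels"][:,:,::-1]
# crops (x0,y0,w,h) scale 8 -> 50x37 ; 400x300 each
def cr(im,x,y,w=50,h=37): 
    r=cv2.resize(im[y:y+h,x:x+w],(400,296),interpolation=cv2.INTER_CUBIC); return r
a=np.hstack([cr(s,168,193),cr(t,285,173)]);b=np.hstack([cr(s,310,120),cr(t,130,165)])
cv2.imwrite("pics/crops.png",np.vstack([a,b]))
E
```

```text
(no output)
```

View pics/crops.png

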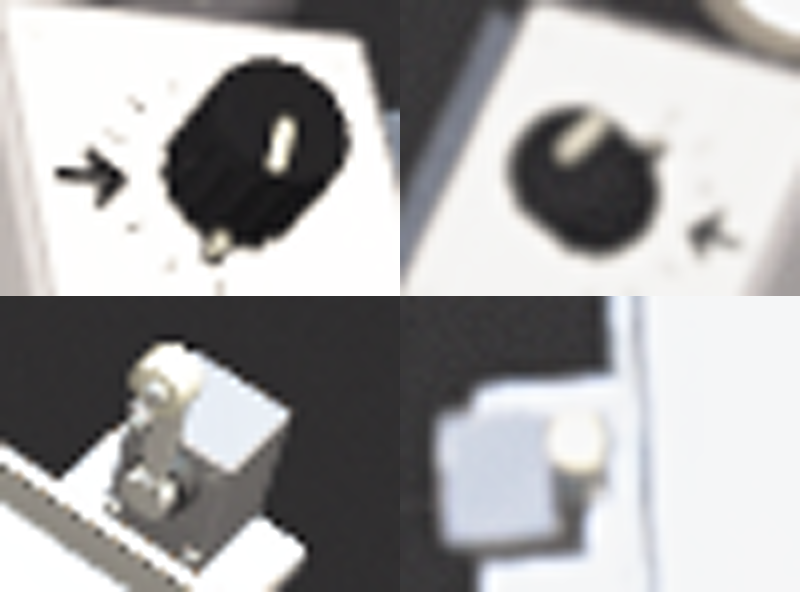

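```bash
cat > h.py <<'E'
import numpy as np,cv2,pickle
def ray(c,u,v):
    K=c["intrinsics"];p=cv2.undistortPoints(np.array([[[u,v]]],float),K,np.array([c["k1"],0,0,0.]),)[0,0]
    # model: drawn = p*(1+k1 r^2)
    d=np.array(c["attitude"])@np.array([p[0],-p[1],-1]);return np.array(c["origin"]),d/np.linalg.norm(d)
def tri(r1,r2):
    (a,d),(b,e)=r1,r2
    s=np.linalg.lstsq(np.c_[d,-e],b-a,rcond=None)[0];p=a+s[0]*d;q=b+s[1]*e
    return (p+q)/2,np.linalg.norm(p-q)
def plane(r,z): return r[0]+r[1]*(z-r[0][2])/r[1][2]
def proj(c,P):
    q=np.array(c["attitude"]).T@(np.asarray(P)-c["origin"]);x=np.array([q[0],-q[1]])/-q[2]
    x=x*(1+c["k1"]*(x@x));return x*c["intrinsics"][0][0]+np.array(c["intrinsics"])[:2,2]
E
python3 - <<'E'
from h import *
d=pickle.load(open("c0.pkl","rb"));S,T=d["scene"],d["top"]
cs=lambda u,v,x0,y0:((u+.5)/8-.5+x0,(v+.5)/8-.5+y0)
P={}
for n,a,b in [("arrow",(126,178),(288,228)),("nose",(208,255),(260,150)),("lineA",(290,118),(200,113)),("lineB",(275,172),(163,160)),("lineA'",(290,118),(163,160)),("lineB'",(275,172),(200,113))]:
    P[n],e=tri(ray(S,*cs(*a,168,193)),ray(T,*cs(*b,285,173)));print(n,P[n].round(4),round(e,4))
R,e=tri(ray(S,*cs(167,80,310,120)),ray(T,*cs(176,142,130,165)));print("roller",R.round(4),e)
v=lambda u,v:((u+.5)*.64-.5,(v+.5)*.64-.5)
# lane rail corners (top z .034): scene view px / top px
for n,a,b in [("closed+y",(474,211),(248,342)),("closed-y",(436,243),(311,338))]:
    p,e=tri(ray(S,*v(*a)),ray(T,*v(*b)));print(n,p.round(4),e)
print("rail -y far",plane(ray(T,*v(301,180)),.034),"roll",plane(ray(T,*v(526,257)),.045),"mouse",plane(ray(T,*v(442,394)),.03))
# lane: bright mask in top, long right-hand edge
g=T["pixels"].min(2);pts=[]
for r in range(125,215,5):
    row=g[r,150:205].astype(float);k=np.where(row>120)[0].max();u=150+k+(row[k]-120)/(row[k]-row[k+1]+1e-6)
    pts.append(plane(ray(T,u,r),.034))
pts=np.array(pts);c=np.polyfit(pts[:,0],pts[:,1],1);print("rail y=f(x)",c,"resid",(pts[:,1]-np.polyval(c,pts[:,0])).round(4))
# timer face corners
for n,a,b in [("c1",(258,302),(511,365)),("c2",(338,308),(443,335)),("c3",(349,378),(470,270)),("c4",(262,390),(543,290))]:
    p,e=tri(ray(S,*v(*a)),ray(T,*v(*b)));print(n,p.round(4),round(e,4))
E
```

```text
arrow [ 0.5213 -0.1757  0.1101] 0.0002
nose [ 0.5474 -0.1705  0.0971] 0.001
lineA [ 0.5522 -0.1433  0.1428] 0.0043
lineB [ 0.5429 -0.1415  0.1014] 0.005
lineA' [ 0.5412 -0.1362  0.1206] 0.0013
lineB' [ 0.5541 -0.1486  0.1246] 0.0017
roller [0.5717 0.236  0.1082] 0.0016292868841226063
closed+y [0.4921 0.236  0.0215] 0.00038113924166030777
closed-y [0.4987 0.1315 0.0251] 0.004544481056292071
rail -y far [0.77103612 0.1489587  0.034     ] roll [ 0.62806159 -0.23264046  0.045     ] mouse [ 0.40188878 -0.08682335  0.03      ]
rail y=f(x) [0.07422377 0.09195978] resid [ 0.     -0.0009  0.0006  0.0002 -0.0007  0.0005  0.0005 -0.0007  0.0003
  0.0007 -0.0005 -0.0001  0.0007 -0.0004 -0.0005  0.0008  0.     -0.0005]
c1 [ 0.4463 -0.1805  0.1101] 0.0165
c2 [ 0.4999 -0.0839  0.0527] 0.0116
c3 [ 0.6035 -0.1381  0.0537] 0.0046
c4 [ 0.5604 -0.2447  0.1045] 0.0002
```

```bash
cat >> h.py <<'E'
from scipy.spatial.transform import Rotation as Ro
ux=np.array([-.455,-.890,0]);ux/=np.linalg.norm(ux);C=np.array([.532,-.154,.093])
t=np.radians(35);n=-np.sin(t)*ux+np.cos(t)*np.array([0,0,1]);e1=np.cos(t)*ux+np.sin(t)*np.array([0,0,1]);e2=np.cross(n,e1)
def face_rot(off):  # tool frame square to the face, turned off about tool z
    y=np.array([-1.,0,0]);y-=n*(y@n);y/=np.linalg.norm(y);z=-n
    return np.c_[np.cross(y,z),y,z]@Ro.from_rotvec([0,0,off]).as_matrix()
def delta(P,R):
    from station import arm, eyes, monitor
    o=monitor.get_obs();R0=np.array(o["tool_rot"]);
    print("t",o["time_s"],"tcp",np.round(o["eef_pos"],4),"q",np.round(o["joint_pos"],2),"F",np.round(o["ft_force"],1),"w",o["grip_width"])
    print("d tool",np.round(R0.T@(P-np.array(o["eef_pos"])),4),"rv",np.round(Ro.from_matrix(R0.T@R).as_rotvec(),4))
E
python3 - <<'E'
from h import *
delta(C+.13*n,face_rot(-.6)); print(C+.13*n,face_rot(-.6))
E
```

```text
t 0.1 tcp [ 0.1654 -0.654   0.2491] q [-1.03  0.36  0.01 -0.   -1.22 -0.29] F [-0.3 -0.7  0.4] w 0.08543281458542024
d tool [-0.5272  0.4508  0.0503] rv [-0.0502  0.7037 -1.7815]
[ 0.5659419  -0.08760815  0.19948977] [[ 0.54505731 -0.79670806 -0.26109153]
 [-0.77836372 -0.36514214 -0.51070651]
 [ 0.31154847  0.48158849 -0.81915204]]
```

The rows are not in the units I measure in: shifts go in shares of 50 mm and turns go in shares of 360 degrees. I convert before sending: -0.0352 m is -0.704, 0.03 m is 0.6.

{"op": "nudge_tcp", "data": {
  "segments": [
    [-0.704, 0.6, 0, 0, 0, 0],
    [-0.704, 0.6, 0, 0, 0, 0],
    [-0.704, 0.6, 0, 0, 0, 0],
    [-0.704, 0.6, 0, 0, 0, 0],
    [-0.704, 0.6, 0, 0, 0, 0],
    [-0.704, 0.6, 0, 0, 0, 0],
    [-0.704, 0.6, 0, 0, 0, 0],
    [-0.704, 0.6, 0, 0, 0, 0],
    [-0.704, 0.6, 0, 0, 0, 0],
    [-0.704, 0.6, 0, 0, 0, 0],
    [-0.704, 0.6, 0, 0, 0, 0],
    [-0.704, 0.6, 0, 0, 0, 0],
    [-0.704, 0.6, 0, 0, 0, 0],
    [-0.704, 0.6, 0, 0, 0, 0],
    [-0.704, 0.6, 0, 0, 0, 0]
  ],
  "jaw": 0.07
}}

```text
time_s: 1.6
eef_pos: [0.5676, -0.0868, 0.2499]
tool_rot: [[-0.969, -0.246, -0.0], [-0.246, 0.969, 0.0], [0.0, 0.0, -1.0]]
ft_force: [1.5, -0.2, -0.3]
grip_width: 0.0704
finger_force: 0.0
```

{"op": "nudge_tcp", "data": {
  "segments": [
    [0, 0, 0, -0.0006, 0.008, -0.0202],
    [0, 0, 0, -0.0006, 0.008, -0.0202],
    [0, 0, 0, -0.0006, 0.008, -0.0202],
    [0, 0, 0, -0.0006, 0.008, -0.0202],
    [0, 0, 0, -0.0006, 0.008, -0.0202],
    [0, 0, 0, -0.0006, 0.008, -0.0202],
    [0, 0, 0, -0.0006, 0.008, -0.0202],
    [0, 0, 0, -0.0006, 0.008, -0.0202],
    [0, 0, 0, -0.0006, 0.008, -0.0202],
    [0, 0, 0, -0.0006, 0.008, -0.0202],
    [0, 0, 0, -0.0006, 0.008, -0.0202],
    [0, 0, 0, -0.0006, 0.008, -0.0202],
    [0, 0, 0, -0.0006, 0.008, -0.0202],
    [0, 0, 0, -0.0006, 0.008, -0.0202],
    [0, 0, 0, 0, 0, 0],
    [0, 0, 0, 0, 0, 0]
  ]
}}

```text
time_s: 3.2
eef_pos: [0.5669, -0.0883, 0.2498]
tool_rot: [[0.542, -0.799, -0.262], [-0.78, -0.361, -0.511], [0.314, 0.481, -0.818]]
ft_force: [0.7, -0.2, -0.4]
grip_width: 0.07
finger_force: 0.0
```

```bash
python3 -c "
from h import *
delta(C+.08*n,face_rot(-.6))"
```

```text
t 3.2 tcp [ 0.5669 -0.0883  0.2498] q [ 0.41  0.38 -0.25  0.38 -1.45 -0.04] F [ 0.7 -0.2 -0.4] w 0.07003134174551559
d tool [-0.0169 -0.0238  0.091 ] rv [ 0.0011 -0.0004 -0.004 ]
```

Scaled: 0.031 m is 0.62, 0.03 m is 0.6, -0.004 rad is -0.0006.

{"op": "nudge_tcp", "data": {
  "segments": [
    [-0.338, -0.476, 0.6, 0, 0, -0.0006],
    [0, 0, 0.62, 0, 0, 0],
    [0, 0, 0.6, 0, 0, 0],
    [0, 0, 0, 0, 0, 0],
    [0, 0, 0, 0, 0, 0]
  ]
}}

```text
time_s: 3.7
eef_pos: [0.5533, -0.114, 0.159]
tool_rot: [[0.545, -0.796, -0.262], [-0.778, -0.364, -0.512], [0.312, 0.483, -0.818]]
ft_force: [-0.2, 0.0, 0.3]
grip_width: 0.0702
finger_force: 0.0
```

```bash
python3 - <<'E'
from h import *
delta(C+.03*n,face_rot(-.6))
from station import arm, eyes, monitor
c=eyes.read_camera("scene");p=eyes.read_camera("top")
z=lambda im,x,y:cv2.resize(im[y:y+75,x:x+100,::-1],(400,300),interpolation=cv2.INTER_CUBIC)
cv2.imwrite("pics/a1.png",np.hstack([z(c["pixels"],140,150),z(p["pixels"],250,150)]))
for q in (0,.036,.06): print(proj(c,C+q*n),proj(p,C+q*n))
E
```

```text
t 3.7 tcp [ 0.5533 -0.114   0.159 ] q [ 0.38  0.44 -0.39  0.41 -1.25 -0.09] F [-0.2  0.   0.3] w 0.07019809455163745
d tool [-0.001  -0.0002  0.0501] rv [ 0.0014 -0.0005 -0.0002]
[195.85204334 215.84997884] [310.56773683 197.89869076]
[203.66938298 206.80821439] [304.56405262 192.2432622 ]
[209.15590654 200.46512313] [300.37291397 188.29682246]
```

View pics/a1.png

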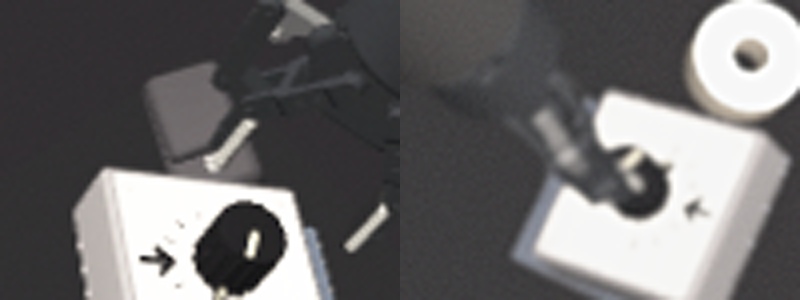

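The crop shows the two pads at (230,148) and (370,228) straddling the dial axis, square to the face. The arrow and dial are clear, so I'll descend and grip.

{"op": "nudge_tcp", "data": {
  "segments": [
    [-0.02, 0, 0.2, 0, 0, 0],
    [0, 0, 0.2, 0, 0, 0],
    [0, 0, 0.2, 0, 0, 0],
    [0, 0, 0.2, 0, 0, 0],
    [0, 0, 0.2, 0, 0, 0],
    [0, 0, 0, 0, 0, 0],
    [0, 0, 0, 0, 0, 0]
  ]
}}

```text
time_s: 4.5
eef_pos: [0.5394, -0.1385, 0.1174]
tool_rot: [[0.548, -0.795, -0.262], [-0.777, -0.367, -0.512], [0.311, 0.484, -0.818]]
ft_force: [0.2, -0.2, 1.3]
grip_width: 0.0702
finger_force: 0.0
```

{"op": "nudge_tcp", "data": {
  "segments": [
    [0, 0, 0, 0, 0, 0],
    [0, 0, 0, 0, 0, 0],
    [0, 0, 0, 0, 0, 0],
    [0, 0, 0, 0, 0, 0],
    [0, 0, 0, 0, 0, 0],
    [0, 0, 0, 0, 0, 0],
    [0, 0, 0, 0, 0, 0],
    [0, 0, 0, 0, 0, 0]
  ],
  "jaw": 0.03,
  "grip_force": 25
}}

```text
time_s: 5.3
eef_pos: [0.5392, -0.1383, 0.1184]
tool_rot: [[0.548, -0.795, -0.261], [-0.776, -0.366, -0.513], [0.312, 0.484, -0.818]]
ft_force: [-2.9, 0.6, 6.4]
grip_width: 0.0391
finger_force: 25.1
```

```bash
python3 -c "
from h import *
delta(C+.03*n,face_rot(-.6))"
```

```text
t 5.3 tcp [ 0.5392 -0.1383  0.1184] q [ 0.35  0.47 -0.48  0.45 -1.14 -0.12] F [-2.9  0.6  6.4] w 0.03908806049365994
d tool [ 0.0004 -0.0008  0.0008] rv [ 0.0016 -0.002   0.0028]
```

Scaled: 0.085 rad is 0.0135.

{"op": "nudge_tcp", "data": {
  "segments": [
    [0, 0, 0, 0, 0, 0.0135],
    [0, 0, 0, 0, 0, 0.0135],
    [0, 0, 0, 0, 0, 0.0135],
    [0, 0, 0, 0, 0, 0.0135],
    [0, 0, 0, 0, 0, 0.0135],
    [0, 0, 0, 0, 0, 0.0135],
    [0, 0, 0, 0, 0, 0.0135],
    [0, 0, 0, 0, 0, 0.0135],
    [0, 0, 0, 0, 0, 0.0135],
    [0, 0, 0, 0, 0, 0.0135],
    [0, 0, 0, 0, 0, 0.0135],
    [0, 0, 0, 0, 0, 0.0135],
    [0, 0, 0, 0, 0, 0.0135],
    [0, 0, 0, 0, 0, 0.0135],
    [0, 0, 0, 0, 0, 0],
    [0, 0, 0, 0, 0, 0],
    [0, 0, 0, 0, 0, 0]
  ]
}}

```text
time_s: 7.0
eef_pos: [0.5403, -0.1384, 0.1182]
tool_rot: [[-0.532, -0.806, -0.26], [-0.631, 0.582, -0.513], [0.564, -0.109, -0.818]]
ft_force: [3.1, -4.6, 2.1]
grip_width: 0.0389
finger_force: 25.2
```

```bash
python3 -c "
from h import *
delta(C+.03*n,face_rot(.59))"
```

```text
t 7.0 tcp [ 0.5403 -0.1384  0.1182] q [ 0.34  0.47 -0.48  0.45 -1.14 -1.3 ] F [ 3.1 -4.6  2.1] w 0.03894896380509074
d tool [0.0001 0.0002 0.0008] rv [-0.0025 -0.001   0.0057]
```

{"op": "nudge_tcp", "data": {
  "segments": [
    [0, 0, 0, 0, 0, 0],
    [0, 0, 0, 0, 0, 0],
    [0, 0, 0, 0, 0, 0],
    [0, 0, 0, 0, 0, 0],
    [0, 0, 0, 0, 0, 0],
    [0, 0, 0, 0, 0, 0]
  ],
  "jaw": 0.07
}}

```text
time_s: 7.6
eef_pos: [0.5394, -0.1382, 0.1175]
tool_rot: [[-0.534, -0.804, -0.261], [-0.629, 0.584, -0.512], [0.564, -0.109, -0.818]]
ft_force: [0.7, -0.1, -0.2]
grip_width: 0.0699
finger_force: 0.0
```

{"op": "nudge_tcp", "data": {
  "segments": [
    [0, 0, -0.4, 0, 0, 0],
    [0, 0, -0.6, 0, 0, 0],
    [0, 0, -0.8, 0, 0, 0],
    [0, 0, -0.8, 0, 0, 0],
    [0, 0, 0, 0, 0, 0]
  ]
}}

```text
time_s: 8.1
eef_pos: [0.5769, -0.0691, 0.228]
tool_rot: [[-0.537, -0.805, -0.253], [-0.632, 0.582, -0.511], [0.559, -0.114, -0.821]]
ft_force: [-0.0, -0.1, -0.4]
grip_width: 0.0697
finger_force: 0.0
```

```bash
python3 - <<'E'
from h import *
from station import arm, eyes, monitor
c=eyes.read_camera("scene");p=eyes.read_camera("top");pickle.dump({"scene":c,"top":p},open("c1.pkl","wb"))
z=lambda im,x,y:cv2.resize(im[y:y+37,x:x+50,::-1],(400,296),interpolation=cv2.INTER_CUBIC)
cv2.imwrite("pics/a2.png",np.hstack([z(c["pixels"],168,193),z(p["pixels"],285,173)]))
E
```

```text
(no output)
```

View pics/a2.png

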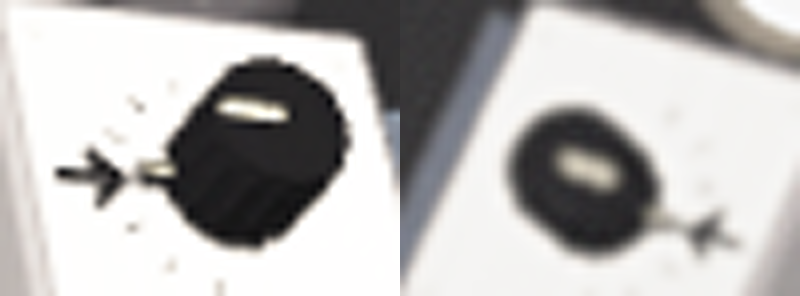

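The pictures show the nose at scene (140,170) and top (677,220), meeting the arrow tip. I'll quantify that by casting rays onto the known planes.

```bash
python3 - <<'E'
from h import *
d=pickle.load(open("c1.pkl","rb"))
def onp(r,h):
    P0=C+h*n;return r[0]+r[1]*((P0-r[0])@n)/(r[1]@n)
def line(cam,mx,h):
    c=d[cam];x0,y0,x1,y1=mx;g=c["pixels"].min(2)[y0:y1,x0:x1].astype(float)
    m=(g>75);nl,lab=cv2.connectedComponents(m.astype(np.uint8),connectivity=4)
    vs,us=np.nonzero(m);P=np.array([onp(ray(c,u+x0,v+y0),h) for u,v in zip(us,vs)])
    w=g[vs,us]-60;q=np.c_[(P-C)@e1,(P-C)@e2];mu=(q*w[:,None]).sum(0)/w.sum();_,_,V=np.linalg.svd((q-mu)*np.sqrt(w)[:,None],full_matrices=False)
    a=V[0]*np.sign(V[0][0]);print(cam,len(us),"mid",mu.round(4),"line ang",np.arctan2(a[1],a[0]).round(3))
line("scene",(194,203,206,211),.036);line("top",(303,190,315,199),.036)
q=lambda u,v,x0,y0:((u+.5)/8-.5+x0,(v+.5)/8-.5+y0)
for cam,x0,y0,A,B in(("scene",168,193,(126,178),(57,174)),("top",285,173,(288,228),(338,244))):
    a=[onp(ray(d[cam],*q(*p,x0,y0)),.001)-C for p in(A,B)];print(cam,"arrow tip",[(x@e1).round(4) for x in a],[(x@e2).round(4) for x in a])
p,e=tri(ray(d["scene"],*q(137,168,168,193)),ray(d["top"],*q(279,220,285,173)));p=p-C;print("nose",p@e1,p@e2,p@n,e)
E
```

```text
scene 23 mid [ 0.0114 -0.0004] line ang -0.142
top 39 mid [0.0114 0.0005] line ang 0.313
scene arrow tip [np.float64(0.0302), np.float64(0.0499)] [np.float64(0.001), np.float64(0.0017)]
top arrow tip [np.float64(0.03), np.float64(0.048)] [np.float64(0.0001), np.float64(0.0003)]
nose 0.02888940852184008 0.0005196260489957013 0.0055044179564457665 0.0004273758449153478
```

The dial is on the index: the nose and arrow directions agree within about 0.02 rad. Next is the roller arm, pushed from its rack side with the shut fingers pointing down.

```bash
cat >> h.py <<'E'
L0=np.array([.5717,.236,0]);lx=np.array([1,.0742,0]);lx/=np.linalg.norm(lx);ly=np.array([-lx[1],lx[0],0])
RL=np.c_[-lx,ly,[0,0,-1]]
lane=lambda x,y,z:L0+x*lx+y*ly+np.array([0,0,z])
E
python3 -c "
from h import *
delta(lane(.05,0,.25),RL)"
```

```text
t 8.2 tcp [ 0.5737 -0.071   0.2242] q [ 0.43  0.42 -0.25  0.37 -1.41 -1.25] F [-0.9 -0.5 -0.5] w 0.06991567239160941
d tool [-0.2069  0.1402 -0.1925] rv [-0.36   -0.5153  0.8076]
```

Scaled: -0.0259 m is -0.518, -0.0241 m is -0.482, 0.101 rad is 0.0161.

{"op": "nudge_tcp", "data": {
  "segments": [
    [-0.518, 0.35, -0.482, 0, 0, 0],
    [-0.518, 0.35, -0.482, 0, 0, 0],
    [-0.518, 0.35, -0.482, 0, 0, 0],
    [-0.518, 0.35, -0.482, 0, 0, 0],
    [-0.518, 0.35, -0.482, 0, 0, 0],
    [-0.518, 0.35, -0.482, 0, 0, 0],
    [-0.518, 0.35, -0.482, 0, 0, 0],
    [-0.518, 0.35, -0.482, 0, 0, 0],
    [0, 0, 0, -0.0072, -0.0102, 0.0161],
    [0, 0, 0, -0.0072, -0.0102, 0.0161],
    [0, 0, 0, -0.0072, -0.0102, 0.0161],
    [0, 0, 0, -0.0072, -0.0102, 0.0161],
    [0, 0, 0, -0.0072, -0.0102, 0.0161],
    [0, 0, 0, -0.0072, -0.0102, 0.0161],
    [0, 0, 0, -0.0072, -0.0102, 0.0161],
    [0, 0, 0, -0.0072, -0.0102, 0.0161],
    [0, 0, 0, 0, 0, 0],
    [0, 0, 0, 0, 0, 0],
    [0, 0, 0, 0, 0, 0]
  ],
  "jaw": 0
}}

```text
time_s: 10.1
eef_pos: [0.6218, 0.2392, 0.2485]
tool_rot: [[-0.997, -0.074, -0.003], [-0.074, 0.997, -0.003], [0.003, -0.002, -1.0]]
ft_force: [-0.3, 0.9, -0.3]
grip_width: 0.0005
finger_force: 0.0
```

```bash
python3 -c "
from h import *
delta(lane(.05,0,.17),RL)"
```

```text
t 10.1 tcp [0.6218 0.2392 0.2485] q [ 0.66  0.35 -0.01  0.   -1.22 -2.16] F [-0.3  0.9 -0.3] w 0.0004765649997041206
d tool [-0.0001  0.0008  0.0785] rv [-0.0024 -0.0034  0.0004]
```

Scaled: 0.03 m is 0.6, 0.0185 m is 0.37, -0.0034 rad is -0.0005.

{"op": "nudge_tcp", "data": {
  "segments": [
    [0, 0.016, 0.6, -0.0004, -0.0005, 0],
    [0, 0, 0.6, 0, 0, 0],
    [0, 0, 0.37, 0, 0, 0],
    [0, 0, 0, 0, 0, 0],
    [0, 0, 0, 0, 0, 0]
  ]
}}

```text
time_s: 10.6
eef_pos: [0.6223, 0.2404, 0.1705]
tool_rot: [[-0.997, -0.074, 0.001], [-0.074, 0.997, -0.0], [-0.001, -0.0, -1.0]]
ft_force: [0.9, -0.1, -0.5]
grip_width: -0.0004
finger_force: 0.0
```

```bash
python3 - <<'E'
from h import *
delta(lane(.045,0,.114),RL)
from station import arm, eyes, monitor
o=monitor.get_obs();p=np.array(o["eef_pos"]);R=np.array(o["tool_rot"])
c=eyes.read_camera("scene");b=eyes.read_camera("top");pickle.dump({"scene":c,"top":b},open("c2.pkl","wb"))
z=lambda im,x,y:cv2.resize(im[y:y+75,x:x+100,::-1],(400,300),interpolation=cv2.INTER_CUBIC)
cv2.imwrite("pics/a3.png",np.hstack([z(c["pixels"],300,105),z(b["pixels"],110,130)]))
for h in(0,.019,.032): print(h,(proj(c,p+R[:,2]*h)-[300,105])*4,(proj(c,p+R[:,2]*h+R[:,0]*.011)-[300,105])*4)
print((proj(c,lane(0,0,.11))-[300,105])*4,(proj(b,lane(0,0,.11))-[110,130])*4)
E
```

```text
t 10.6 tcp [0.6223 0.2404 0.1705] q [ 0.66  0.4  -0.11  0.   -1.06 -2.16] F [ 0.9 -0.1 -0.5] w -0.0003633944111360521
d tool [ 0.0058 -0.0006  0.0565] rv [-0.0001  0.0008  0.0001]
0 [215.78247938  68.86435579] [199.8165332   59.06163351]
0.019 [207.95875822  91.75996543] [192.34142544  82.03580742]
0.032 [202.77275242 106.92233412] [187.38566872  97.25286327]
[123.55592044  95.95458183] [166.5797008 209.667384 ]
```

View pics/a3.png

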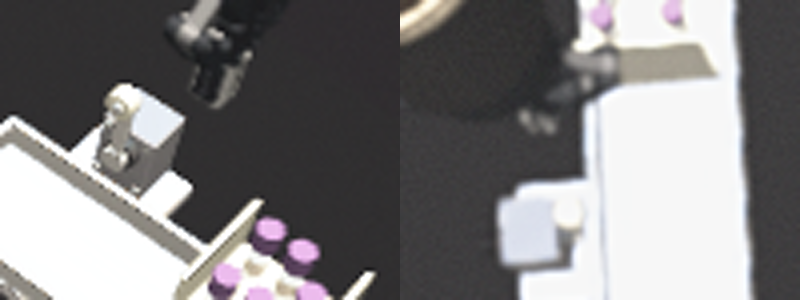

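The scene crop shows the shut fingertip ending at about (212,105), which matches 19 mm beyond the TCP. The roller sits at (121,97) against a predicted (124,96). I'll go down between roller and rack, then push to about 30° and check.

Scaled: 0.02 m is 0.4, 0.0165 m is 0.33.

{"op": "nudge_tcp", "data": {
  "segments": [
    [0.116, 0, 0, 0, 0, 0],
    [0, 0, 0.4, 0, 0, 0],
    [0, 0, 0.4, 0, 0, 0],
    [0, 0, 0.33, 0, 0, 0],
    [0, 0, 0, 0, 0, 0]
  ]
}}

```text
time_s: 11.2
eef_pos: [0.6149, 0.2393, 0.113]
tool_rot: [[-0.997, -0.073, -0.001], [-0.073, 0.997, 0.0], [0.001, 0.0, -1.0]]
ft_force: [-0.7, 0.5, 0.3]
grip_width: -0.0001
finger_force: 0.0
```

{"op": "nudge_tcp", "data": {
  "segments": [
    [0.2, 0, 0, 0, 0, 0],
    [0.1, 0, 0, 0, 0, 0],
    [0.1, 0, 0, 0, 0, 0],
    [0.1, 0, 0, 0, 0, 0],
    [0.1, 0, 0, 0, 0, 0],
    [0.1, 0, 0, 0, 0, 0],
    [0.1, 0, 0, 0, 0, 0],
    [0.1, 0, 0, 0, 0, 0],
    [0.1, 0, 0, 0, 0, 0],
    [0.1, 0, 0, 0, 0, 0],
    [0, 0, 0, 0, 0, 0],
    [0, 0, 0, 0, 0, 0]
  ]
}}

```text
time_s: 12.4
eef_pos: [0.5615, 0.2359, 0.1144]
tool_rot: [[-0.997, -0.073, 0.002], [-0.073, 0.997, 0.002], [-0.002, 0.001, -1.0]]
ft_force: [4.3, -0.1, -0.3]
grip_width: -0.0001
finger_force: 1.9
```

```bash
python3 - <<'E'
from h import *
delta(lane(-.0215,0,.114),RL)
from station import arm, eyes, monitor
c=eyes.read_camera("scene");b=eyes.read_camera("top")
z=lambda im,x,y:cv2.resize(im[y:y+37,x:x+50,::-1],(400,296),interpolation=cv2.INTER_CUBIC)
cv2.imwrite("pics/a4.png",np.hstack([z(c["pixels"],305,115),z(b["pixels"],130,165)]))
for a in (0,20,25,30,35,40,45):
    a=np.radians(a);P=lane(-.06*np.sin(a),0,.05+.06*np.cos(a));print(a.round(2),((proj(c,P)-[305,115])*8).round(),((proj(b,P)-[130,165])*8).round())
E
```

```text
t 12.4 tcp [0.5615 0.2359 0.1144] q [ 0.72  0.37 -0.31  0.   -0.89 -2.22] F [ 4.3 -0.1 -0.3] w -0.00014508597652434336
d tool [ 0.0113 -0.0006  0.0004] rv [ 0.0014  0.0024 -0.0007]
0.0 [207. 112.] [173. 139.]
0.35 [152.  86.] [179. 207.]
0.44 [139.  82.] [181. 224.]
0.52 [126.  80.] [184. 240.]
0.61 [113.  79.] [186. 256.]
0.7 [101.  79.] [189. 271.]
0.79 [90. 81.] [192. 285.]
```

View pics/a4.png

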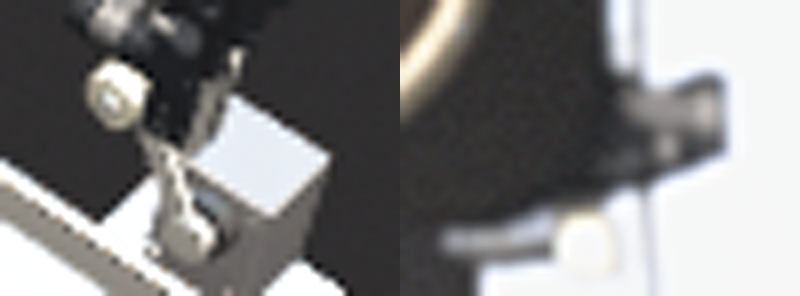

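The scene crop shows the roller at about (118,93), and the top crop at (583,240) with the arm tilted. That fits about 31° as planned, so I'll push 11 mm more, hold, then retreat.

Scaled: 0.003 m is 0.06, 0.002 m is 0.04.

{"op": "nudge_tcp", "data": {
  "segments": [
    [0.06, 0, 0, 0, 0, 0],
    [0.06, 0, 0, 0, 0, 0],
    [0.06, 0, 0, 0, 0, 0],
    [0.04, 0, 0, 0, 0, 0],
    [0, 0, 0, 0, 0, 0],
    [0, 0, 0, 0, 0, 0]
  ]
}}

```text
time_s: 13.1
eef_pos: [0.5506, 0.2351, 0.1145]
tool_rot: [[-0.997, -0.073, 0.002], [-0.073, 0.997, 0.002], [-0.003, 0.002, -1.0]]
ft_force: [4.2, 0.2, 0.8]
grip_width: -0.0002
finger_force: 1.8
```

```bash
python3 - <<'E'
from h import *
delta(lane(.045,0,.114),RL)
from station import arm, eyes, monitor
b=eyes.read_camera("top");c=eyes.read_camera("scene")
z=lambda im,x,y:cv2.resize(im[y:y+37,x:x+50,::-1],(400,296),interpolation=cv2.INTER_CUBIC)
cv2.imwrite("pics/a5.png",np.hstack([z(c["pixels"],305,115),z(b["pixels"],130,170)]))
for a in (35,40,45,50):
    a=np.radians(a);P=lane(-.06*np.sin(a),0,.05+.06*np.cos(a));print(a.round(2),((proj(b,P)-[130,170])*8).round())
E
```

```text
t 13.1 tcp [0.5506 0.2351 0.1145] q [ 0.73  0.35 -0.33  0.   -0.88 -2.23] F [4.2 0.2 0.8] w -0.00020720069307599392
d tool [-0.0661 -0.0006  0.0007] rv [ 0.0016  0.0025 -0.0009]
0.61 [186. 216.]
0.7 [189. 231.]
0.79 [192. 245.]
0.87 [196. 258.]
```

View pics/a5.png

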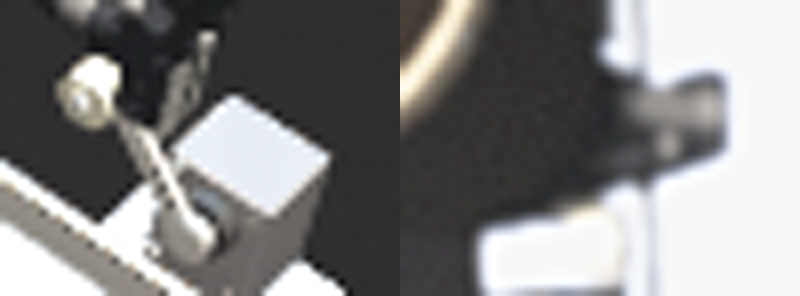

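The scene crop shows the roller at (88,92), close to the 45° prediction of (90,81) plus the earlier offset. The arm is about 44° over. I'll hold, then back off and lift away.

Scaled: -0.04 m is -0.8, -0.03 m is -0.6.

{"op": "nudge_tcp", "data": {
  "segments": [
    [0, 0, 0, 0, 0, 0],
    [0, 0, 0, 0, 0, 0],
    [0, 0, 0, 0, 0, 0],
    [0, 0, 0, 0, 0, 0],
    [-0.12, 0, 0, 0, 0, 0],
    [-0.12, 0, 0, 0, 0, 0],
    [-0.12, 0, 0, 0, 0, 0],
    [-0.12, 0, 0, 0, 0, 0],
    [-0.12, 0, 0, 0, 0, 0],
    [-0.12, 0, 0, 0, 0, 0],
    [-0.12, 0, 0, 0, 0, 0],
    [-0.12, 0, 0, 0, 0, 0],
    [-0.12, 0, 0, 0, 0, 0],
    [-0.12, 0, 0, 0, 0, 0],
    [-0.12, 0, 0, 0, 0, 0],
    [0, 0, 0, 0, 0, 0],
    [0, 0, -0.6, 0, 0, 0],
    [0, 0, -0.8, 0, 0, 0],
    [0, 0, -0.8, 0, 0, 0],
    [0, 0, 0, 0, 0, 0]
  ]
}}

```text
time_s: 15.2
eef_pos: [0.6185, 0.2408, 0.2314]
tool_rot: [[-0.997, -0.074, 0.011], [-0.074, 0.997, 0.006], [-0.012, 0.005, -1.0]]
ft_force: [0.1, 0.3, 0.3]
grip_width: 0.0002
finger_force: 0.0
```

{"op": "nudge_tcp", "data": {
  "segments": [
    [0, -0.8, -0.4, 0, 0, 0],
    [0, -0.8, 0, 0, 0, 0],
    [0, -0.8, 0, 0, 0, 0],
    [0, 0, 0, 0, 0, 0],
    [0, 0, 0, 0, 0, 0],
    [0, 0, 0, 0, 0, 0]
  ]
}}

```text
time_s: 15.8
eef_pos: [0.6246, 0.1203, 0.2442]
tool_rot: [[-0.997, -0.073, 0.002], [-0.073, 0.997, 0.002], [-0.002, 0.002, -1.0]]
ft_force: [-0.2, 0.7, -0.1]
grip_width: -0.0001
finger_force: 0.0
```

```bash
python3 - <<'E'
from h import *
from station import arm, eyes, monitor
c=eyes.read_camera("scene");b=eyes.read_camera("top")
z=lambda im,x,y,k:cv2.resize(im[y:y+37*k,x:x+50*k,::-1],(400,296),interpolation=cv2.INTER_CUBIC)
cv2.imwrite("pics/a6.png",np.vstack([np.hstack([z(c["pixels"],168,193,1),z(c["pixels"],305,115,2)]),np.hstack([z(b["pixels"],250,150,2),z(b["pixels"],110,100,3)])]))
E
```

```text
(no output)
```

View pics/a6.png

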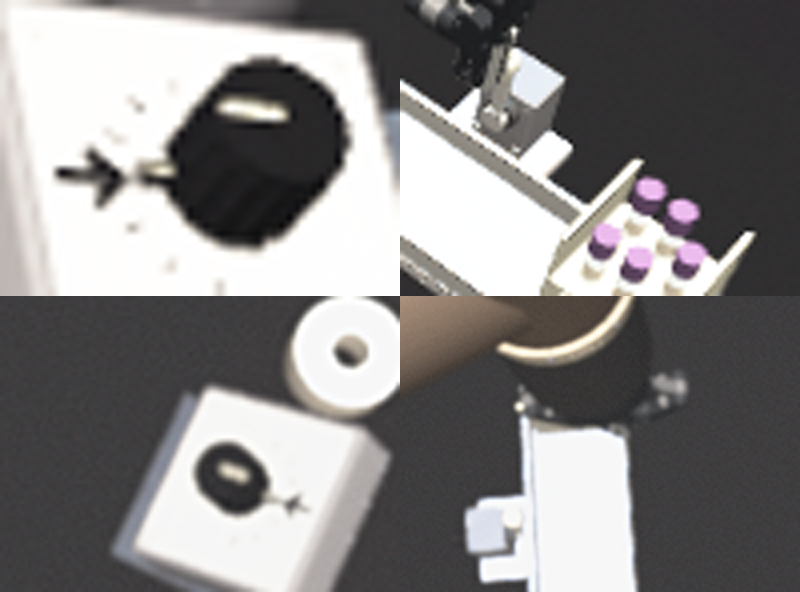

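The pointer still sits on the arrow (140,170), the roller is back upright (top crop, 513,520), and the rack is in its place. The gripper is clear, so I'm handing in.

```bash
python3 -c "
from station import arm, eyes, monitor
print(arm.close_job())"
```

```text
the job is handed in; nothing more can be done
None
```

The job is handed in, with no verdict returned: by the camera checks, the dial was turned to the index arrow and released, the roller arm was held at about 44° for over half a second and sprang back upright, and nothing else was touched.

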